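# Stand two shot-filled rattles heavy end down in the changing-table caddy

### The arm

A 7-joint arm with a two-finger parallel gripper is mounted at the origin on the work surface. World frame = base frame: x ahead of the robot, y to its left, z up, the work surface at z = 0. Lengths are in m, angles in degrees, forces in N, time in s.
With the tool pointing down it reaches from about 0.425 to 0.95 m from the base axis. Payload 16.7 kg.
Tool frame: the origin (TCP) lies at the very end of the fingers, on their centre line; the grasp point (between the pads) lies 19 mm behind it (bot.grip_depth is the distance from the TCP to the grasp point, in m); z points along the fingers, y is the direction in which the jaws open and shut (so a half turn about z gives the same grasp; the last joint's range is limited). The gripper opens to 94 mm and grips with 3 to 60 N. Pads are 16 mm wide; open, the fingers measure 119 mm over their backs; the gripper's body (75 mm by 177 mm) begins 78 mm behind the grasp point.
Start: joints at [-76.633, 24.414, 4.234, 92.017, -1.954, 63.644, -3.845], TCP at [0.252, 0.626, 0.205] pointing down, gripper open.
Joint ranges: [-163.25, 163.25], [-28.42, 122.38], [-70.27, 78.77], [12.13, 141.07], [-58.53, 238.53], [9.26, 117.41], [-156.51, 156.51]. Speed limits (degrees/s): [108.29, 108.29, 136.94, 136.94, 172.46, 172.46, 172.46].

### API

Orientations are given as [roll, pitch, yaw] about the fixed x, y, z axes, in that order (R = Rz(yaw) Ry(pitch) Rx(roll)).
In Python, from plant import bot, vision gives the robot as it stands.
- The arm moves only by the shell command python3 -m pendant 'ROWS' [FORCE]. ROWS is JSON, a list that holds one entry, the list of rows, each a list of 5 numbers: the shift along the world's x, y, z in mm, then the turn about the world's z in rad, then the opening, from 0 (shut) to 1 (fully open). In form: [[[tx, ty, tz, turn, grip], ...]]. A call has 1 to 10 rows; each row is the pose to reach, as a shift and turn from the pose commanded when the call began; what a row does not reach only later rows make up. A row lasts 1/12 s, in which the tool goes at most 41.7 mm and 7.16 degrees, less where a joint would pass 70% of its speed; a pose out of reach is approached as far as the arm can. A call with a gripper value outside its range is refused whole. The fingers move at their own pace and stop on an object; FORCE is the grip in N (left out, the last holds). Time passes only in rows, so rows that repeat a pose let the fingers close. It gives the time, the measured TCP pose, the force and the opening at its end, in the units of the state.
- bot.get_state(): the state, without advancing time (a new reading comes with each control period).
- vision.capture(name): name is "side" or "top"; returns (picture, depth): 384x512x3 uint8, red, green, blue; 384x512 float32, m along the optical axis (not along the pixel's ray), 0 where there is no reading.
- vision.camera_info(name): a dict with "K" (3x3 intrinsics, pixels), "k1" (the pictures are not rectified: a ray, as slopes to the right and down, at radius r is drawn at 1 + k1 r^2 times it, then the intrinsics apply), "eye" and "attitude" of the camera in the world. Camera axes: x right, y down, z forward; pixel columns grow to the right and rows downward; lengths in m; the calibration is good to about 2 mm. A picture is of the moment at which its call begins. camera_info takes no time and is no camera call.
- bot.finish_job(): hands the job in, once; it reports no verdict.
The state is a dict: "time_s": time; "joint_positions": joint angles; "qd": joint speeds; "effort": joint torques, N m; "tool_pos": TCP position; "orientation": TCP orientation; "ft_force": force on the tool from outside, world axes, zero at the start; "torque": the same for the moment, N m; "opening": finger opening in m.
Only numpy, scipy, OpenCV 4.12 (cv2) and the standard library are available. Lean on these libraries where they do the work, as an engineer would, in place of code of your own. Each camera call takes 0.05 s, during which the arm holds its last target.

### The job

Each of the two wooden rattles with metal buttons has shot sealed in one end, and nobody can see which. Pick each one up by the buttons at its mid-length so that its heavy end swings down, and store it that way up in the plywood caddy: one rattle standing heavy end down in each of the two open compartments beside the jar, either rattle in either one.

Things in the scene. Friction and masses are not known exactly. Their poses are not given: they have to be found in the camera images.
- rattle_a: beech rattle, a pill-shaped bar 90 mm long (x), 24 wide (y), 32 tall (z), about 135 g, lying on its 24-mm edge. Origin: bar centre, 16 mm above the table, on a free-turning cross axle (along y) whose 18-mm aluminium buttons stand 5 mm proud of both flanks, 34 mm over both. Ends look alike; one (unknown) is heavy. Lifted by the buttons it swings by itself, heavy end down, and settles in about 1 s
- rattle_b: the second beech rattle, same look, size, axle and buttons, origin and axes as rattle_a; its heavy end too is not known beforehand. A smaller plain beech bar without buttons is not a rattle
- cell_left (a point): centre of the inner floor of the caddy's left (+y, seen from the robot) open compartment, a well 48 x 48 mm inside, 44 deep; point 4 mm above the table, rim 44 mm above the point. x, y run along the walls, z up. Fixed plywood caddy, 56 mm (x) by 160 (y), 48 high: three compartments in a row along y, walls 4 mm
- cell_right (a point): the same point of the caddy's right (-y) open compartment, same size and axes, 104 mm from the left one. The middle compartment between them is filled by a fixed jar, 45 mm in diameter, top 71 mm above the table
Not all that is in view belongs to the job. What is shaped like the rattle_b but red is not meant.

How it is judged:
By the outcome, as a careful person would: the job done as asked, in the order asked, and still so for the second after the job is handed in, with the robot touching nothing.
It also fails if it takes over 61 s, if anything falls off the work surface, if the arm or the gripper's body presses on something with over 40 N, if the wrist force passes 120 N, or if a joint passes its speed limit or range.

## Working session

There is one attempt and no reset: what is moved stays moved. The work goes in short steps, Python scripts to look and compute and a shell command to move; the robot and the scene stay as the last step left them, time stands still between calls to the robot, and variables do not carry over. Pictures are saved under pics/ and viewed, and the job is handed in when it is done.

```bash
ls; mkdir -p pics
python3 - <<'E'
from plant import bot, vision
import cv2
print(bot.get_state())
for n in("side","top"):
    p,d=vision.capture(n); cv2.imwrite(f"pics/{n}0.png",p[:,:,::-1]); print(n,vision.camera_info(n))
E
```

```text
pics
{'time_s': 0.0, 'joint_positions': array([-76.63280879,  24.45100956,   4.2319885 ,  92.05339673,
        -1.95302498,  63.64553353,  -3.84615048]), 'qd': array([ 0.04025168, -0.08418189,  0.04030921, -0.01738043, -0.02985416,
       -0.04723518,  0.02619925]), 'effort': array([ 7.06577466e-04, -9.35807562e+01,  3.66711862e+00, -4.54202092e+01,
       -4.88013925e-02,  1.98860391e-02,  1.07349035e-04]), 'tool_pos': array([0.25199439, 0.62569464, 0.20475127]), 'orientation': array([-1.79922528e+02,  6.78397158e-03,  1.58063379e+02]), 'ft_force': array([0.5409217 , 0.7105028 , 0.12296201]), 'torque': array([-0.0019467 ,  0.0280765 , -0.01899919]), 'opening': 0.09375614550950007}
side {'K': array([[355.00473456,   0.        , 249.51620297],
       [  0.        , 355.00473456, 189.11153858],
       [  0.        ,   0.        ,   1.        ]]), 'k1': 0.004369926838486447, 'eye': array([ 0.31952868, -0.53639073,  0.70187209]), 'attitude': array([-138.3075831 ,   -0.24011645,  -18.28078001])}
top {'K': array([[368.87891294,   0.        , 249.72665182],
       [  0.        , 368.87891294, 187.62165771],
       [  0.        ,   0.        ,   1.        ]]), 'k1': -0.0419666032419847, 'eye': array([0.45016031, 0.00991025, 0.98720138]), 'attitude': array([-176.9869114 ,    0.74307889,  -88.91145686])}
```

View pics/side0.png

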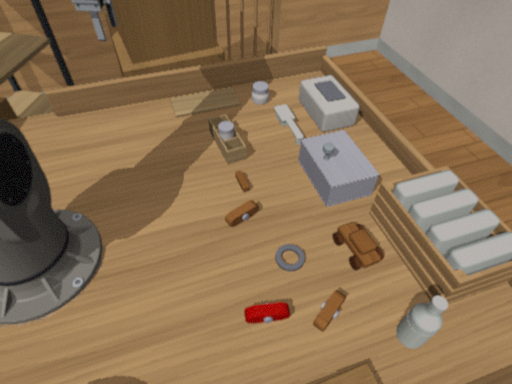

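View pics/top0.png

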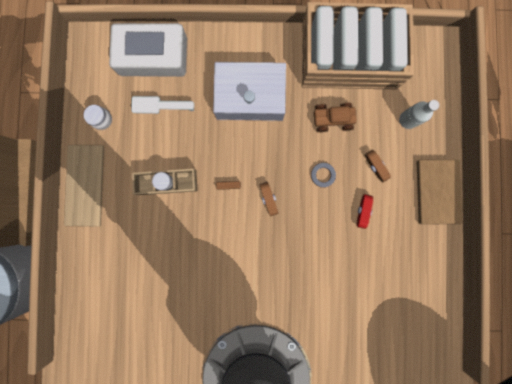

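The side view shows rattles at about (242,214) and (330,310), with the caddy at (228,138). In the top view the rattles are at (269,198) and (378,166), and the caddy with its jar is at (163,181). The plain bar (228,184) and the red rattle (365,211) are distractors. Next I'll zoom in and measure.

```bash
cat > h.py <<'E'
import numpy as np, cv2
from scipy.spatial.transform import Rotation as R
from plant import bot, vision
def undist(n,uv):
    i=vision.camera_info(n);D=np.array([i["k1"],0,0,0,0.])
    return cv2.undistortPoints(np.asarray(uv,float).reshape(-1,1,2),i["K"],D).reshape(-1,2)
def rays(n,uv):
    i=vision.camera_info(n);s=undist(n,uv)
    return i["eye"],np.c_[s,np.ones(len(s))]@R.from_euler("xyz",i["attitude"],degrees=True).as_matrix().T
def plane(n,uv,z):
    e,r=rays(n,uv);return e+r*((z-e[2])/r[:,2])[:,None]
def proj(n,P):
    i=vision.camera_info(n);Rm=R.from_euler("xyz",i["attitude"],degrees=True).as_matrix()
    c=(np.atleast_2d(P)-i["eye"])@Rm; s=c[:,:2]/c[:,2:]; s=s*(1+i["k1"]*(s**2).sum(1,keepdims=True))
    return s@i["K"][:2,:2].T+i["K"][:2,2]
def crop(p,x,y,w,h,k,f):
    cv2.imwrite(f,cv2.resize(p[y:y+h,x:x+w,::-1],None,fx=k,fy=k,interpolation=cv2.INTER_CUBIC))
def cloud(n,d):
    v,u=np.nonzero(d>0);i=vision.camera_info(n)
    e,r=rays(n,np.c_[u,v]);return u,v,e+r*d[v,u][:,None]
E
python3 - <<'E'
from h import *
p,d=vision.capture("top");np.savez("top0.npz",p=p,d=d)
p2,d2=vision.capture("side");np.savez("side0.npz",p=p2,d=d2)
crop(p,125,140,80,60,8,"pics/t_caddy.png")
crop(p,220,140,100,80,7,"pics/t_a.png")
crop(p,340,140,70,60,8,"pics/t_b.png")
crop(p2,200,105,70,70,8,"pics/s_caddy.png")
for n,pp,dd in(("top",p,d),("side",p2,d2)):
    u,v,P=cloud(n,dd)
    print(n,"table z med",np.median(P[:,2]))
hsv=cv2.cvtColor(p,cv2.COLOR_RGB2HSV)
for c in((269,198),(378,166),(228,184),(250,250)): print(c,p[c[1],c[0]],hsv[c[1],c[0]])
E
```

```text
top table z med 0.0005626584334502138
side table z med -0.0004636926238658079
(269, 198) [155 107  71] [ 13 138 155]
(378, 166) [153 103  69] [ 12 140 153]
(228, 184) [143 100  68] [ 13 134 143]
(250, 250) [204 163 124] [ 15 100 204]
```

View pics/t_caddy.png

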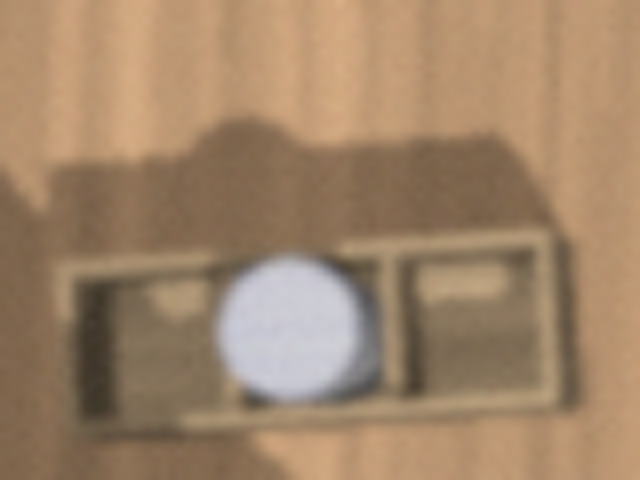

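View pics/t_a.png

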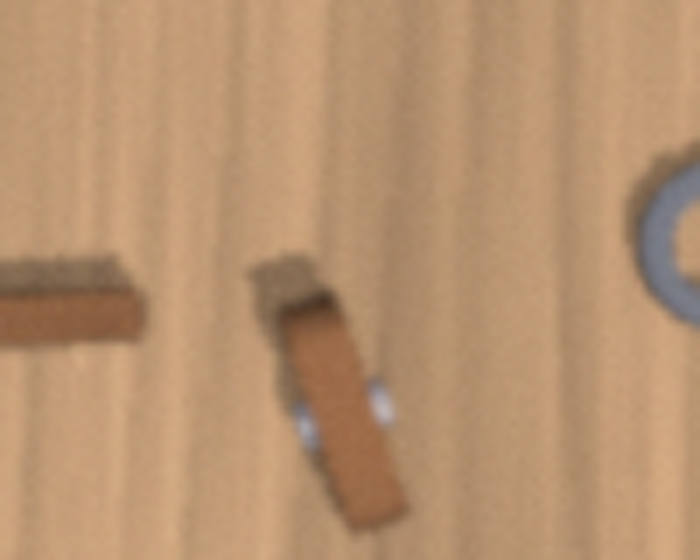

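View pics/t_b.png

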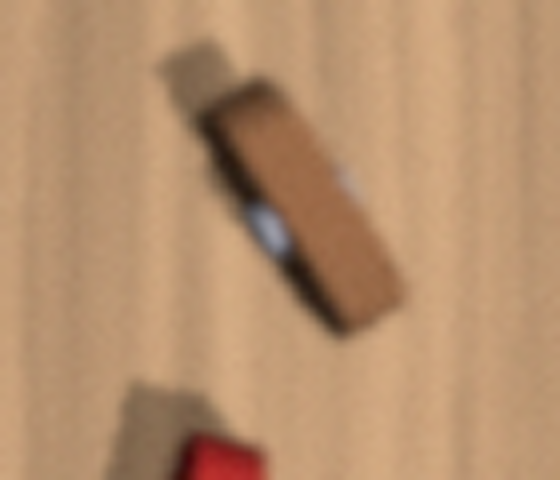

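View pics/s_caddy.png

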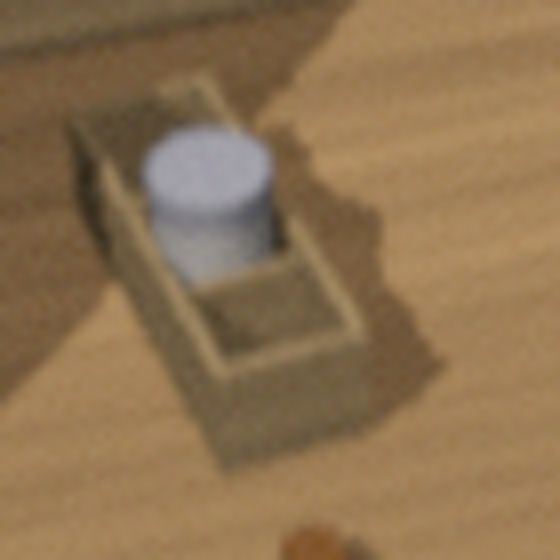

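Run:
```python
from h import *
sd={"top":{"A":(269,198),"B":(378,166)},"side":{"A":(242,214),"B":(330,310)}}
for n in("top","side"):
    z=np.load(n+"0.npz");p,d=z["p"],z["d"]
    hsv=cv2.cvtColor(p,cv2.COLOR_RGB2HSV)
    m=((hsv[...,1]>115)&(hsv[...,2]<185)).astype(np.uint8)
    u,v,P=cloud(n,d)
    for k,(cx,cy) in sd[n].items():
        s=(abs(u-cx)<30)&(abs(v-cy)<30)
        Q=P[s]; br=hsv[v[s],u[s]]
        # high points of this blob
        hi=(Q[:,2]>0.025)&(Q[:,2]<0.040)
        c0=plane(n,[(cx,cy)],0.03)[0]
        hi&=np.linalg.norm(Q[:,:2]-c0[:2],axis=1)<0.06
        H=Q[hi]; (c,sz,a)=cv2.minAreaRect((H[:,:2]*1000).astype(np.float32))
        w=np.linalg.svd(H[:,:2]-H[:,:2].mean(0))[2][0]
        print(n,k,hi.sum(),"mean",H.mean(0).round(4),"rect",np.round(c,1),np.round(sz,1),round(a,1),"ax",np.degrees(np.arctan2(w[1],w[0])).round(1), "noise",H[:,2].std().round(4))
        # buttons: low saturation bright
        bm=(hsv[...,1]<70)&(hsv[...,2]>120)
        yy,xx=np.nonzero(bm[cy-25:cy+25,cx-25:cx+25])
        nn,l,st,ce=cv2.connectedComponentsWithStats(bm[cy-25:cy+25,cx-25:cx+25].astype(np.uint8))
        for j in range(1,nn):
            q=ce[j]+[cx-25,cy-25]; print("   btn",st[j,4],q.round(1),plane(n,[q],0.018)[0].round(4))
# caddy rim
for n,(x0,y0,x1,y1) in {"top":(125,160,205,205),"side":(200,105,260,170)}.items():
    z=np.load(n+"0.npz");p,d=z["p"],z["d"];u,v,P=cloud(n,d)
    s=(u>x0)&(u<x1)&(v>y0)&(v<y1)
    H=P[s&(P[:,2]>0.043)&(P[:,2]<0.053)]
    J=P[s&(P[:,2]>0.066)&(P[:,2]<0.076)]
    c,sz,a=cv2.minAreaRect((H[:,:2]*1000).astype(np.float32))
    print(n,"rim",len(H),np.round(c,1),np.round(sz,1),round(a,1),H[:,2].mean(),"jar",len(J),J.mean(0).round(4),cv2.minEnclosingCircle((J[:,:2]*1000).astype(np.float32)))
```

```text
top A 298 mean [ 0.4734 -0.0258  0.0312] rect [473.5 -25.8] [83.8 31.7] 26.0 ax -161.1 noise 0.0023
   btn 17 [274.1 197.3] [ 0.4767 -0.0411  0.018 ]
   btn 18 [263.3 200.8] [ 0.4669 -0.0129  0.018 ]
top B 306 mean [ 0.5668 -0.3107  0.0313] rect [ 567.4 -311.5] [84.3 30. ] 26.5 ax -148.5 noise 0.0026
   btn 1 [383. 162.] [ 0.5752 -0.3276  0.018 ]
   btn 15 [373.5 168.7] [ 0.5568 -0.3022  0.018 ]
side A 298 mean [ 0.4685 -0.0284  0.0303] rect [470.3 -26.3] [82.3 25.6] 19.0 ax -161.2 noise 0.0018
   btn 13 [244.2 215.5] [ 0.4743 -0.0362  0.018 ]
side B 505 mean [ 0.5607 -0.3137  0.0307] rect [ 563.3 -313.3] [84.9 26.4] 32.6 ax -147.5 noise 0.0017
   btn 24 [322.7 304.5] [ 0.5555 -0.2979  0.018 ]
   btn 31 [335.3 314.6] [ 0.5699 -0.3243  0.018 ]
top rim 296 [512.1 246.4] [ 56.5 159.2] 4.9 0.04709808701500367 jar 243 [0.5118 0.2457 0.0703] ((512.0123901367188, 246.67587280273438), 22.197309494018555)
side rim 227 [509.3 245.5] [ 57.  161.9] 5.0 0.04659031936086239 jar 133 [0.5085 0.2438 0.0697] ((508.1538391113281, 244.90101623535156), 22.318552017211914)
```

Poses, averaged over the two cameras:

| Object | x (mm) | y (mm) | Yaw (°) |
|---|---|---|---|
| Rattle A | 471.5 | -26.5 | 19 |
| Rattle B | 564.5 | -312.5 | 32 |
| Caddy centre | 510.5 | 245.5 | 5 |
| Left cell | 506 | 297 | – |
| Right cell | 515 | 194 | – |

The jaws will lie across the caddy row (tool yaw 95), so the fingers clear the jar.

```bash
python3 -m pendant '[[[210,-340,0,-1.2,0.8],[210,-340,0,-1.2,0.8],[210,-340,0,-1.2,0.8],[210,-340,0,-1.2,0.8],[210,-340,0,-1.2,0.8],[210,-340,0,-1.2,0.8],[210,-340,0,-1.2,0.8],[210,-340,0,-1.2,0.8],[210,-340,0,-1.2,0.8],[210,-340,0,-1.2,0.8]]]' 20; python3 -c "
from plant import bot;print(bot.get_state()['joint_positions'])"
```

```text
time_s: 1.03
tool_pos: [0.4641, 0.2819, 0.2058]
orientation: [180.0, 0.0, 88.7]
ft_force: [2.7, -0.0, -0.2]
opening: 0.0754
[-59.76858421  12.56492878  25.31321679 110.18969558  -6.22759329
  58.5475842  -33.03356674]
```

```bash
python3 -m pendant '[[[9,-312,-85,-1.227,0.8],[9,-312,-85,-1.227,0.8],[9,-312,-85,-1.227,0.8],[9,-312,-85,-1.227,0.8],[9,-312,-85,-1.227,0.8],[9,-312,-85,-1.227,0.8],[9,-312,-85,-1.227,0.8],[9,-312,-85,-1.227,0.8],[9,-312,-85,-1.227,0.8],[9,-312,-85,-1.227,0.8]]]'; python3 -c "
from h import *
print(bot.get_state()['joint_positions'])
for n,b in (('top',(220,150,100,80)),('side',(190,150,120,100))):
    p,d=vision.capture(n);crop(p,*b,6,f'pics/{n}1.png')"
```

```text
time_s: 1.87
tool_pos: [0.4708, -0.028, 0.1201]
orientation: [180.0, 0.0, 18.4]
ft_force: [0.3, 0.7, -0.0]
opening: 0.0753
[-43.47070775  14.75963073  45.42870864 124.18932596 -14.49434788
  46.29428782 -60.45609024]
```

View pics/side1.png

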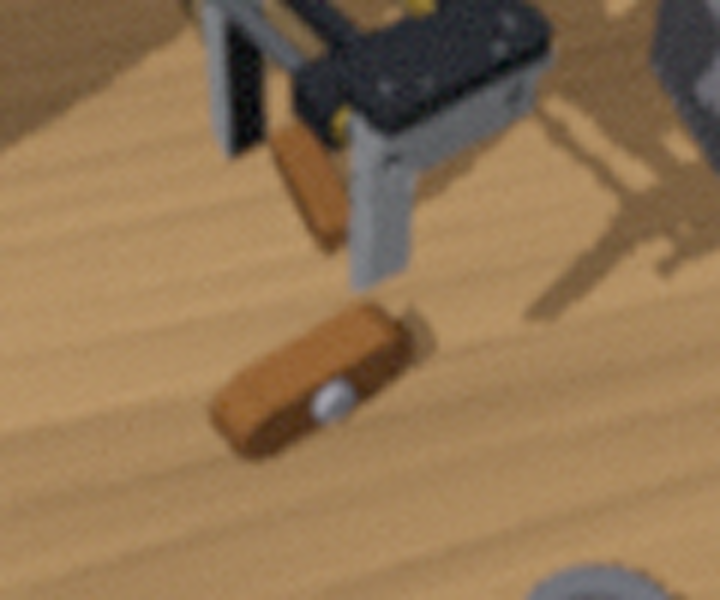

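```bash
python3 -c "
from h import *
a=np.radians(18.4-90);c=np.array([.4708,-.028,.1201]);j=np.array([np.cos(a),np.sin(a),0])
o=np.array([190,150]);print((proj('side',[c+j*.0377,c+j*.0502,c-j*.0502,c-j*.0377])-o)*6)
print((proj('side',[[.4715,-.0265,.032],[.4715+.017*np.cos(a),-.0265+.017*np.sin(a),.016]])-o)*6)"
```

```text
[[368.90032663 272.56659204]
 [389.92177091 293.92718024]
 [230.77033935 132.20923586]
 [249.43876334 151.1785782 ]]
[[311.08513214 355.34689835]
 [336.32033242 406.775577  ]]
```

Measured finger and button pixels agree with the prediction to within about 1 px. Descending and closing on A.

```bash
python3 -m pendant '[[[0,0,-35,0,0.7],[0,0,-70,0,0.7],[0,0,-95,0,0.7],[0,0,-110,0,0.7],[0,0,-115,0,0.7],[0,0,-115,0,0.7],[0,0,-115,0,0.2],[0,0,-115,0,0.2],[0,0,-115,0,0.2],[0,0,-115,0,0.2]]]' 20; python3 -m pendant '[[[0,0,0,0,0.2],[0,0,0,0,0.2],[0,0,10,0,0.2],[0,0,30,0,0.2],[0,0,55,0,0.2],[0,0,85,0,0.2],[0,0,110,0,0.2],[0,0,130,0,0.2],[0,0,130,0,0.2],[0,0,130,0,0.2]]]'; python3 -c "
from h import *
p,d=vision.capture('side');crop(p,190,110,120,100,6,f'pics/side2.png')"
```

```text
time_s: 2.8
tool_pos: [0.4717, -0.0255, 0.0063]
orientation: [-180.0, -0.1, 19.1]
ft_force: [0.7, -0.5, 0.3]
opening: 0.0428
time_s: 3.63
tool_pos: [0.4715, -0.0255, 0.1365]
orientation: [-180.0, -0.1, 19.0]
ft_force: [0.1, 0.1, -2.1]
opening: 0.0341
```

View pics/side2.png

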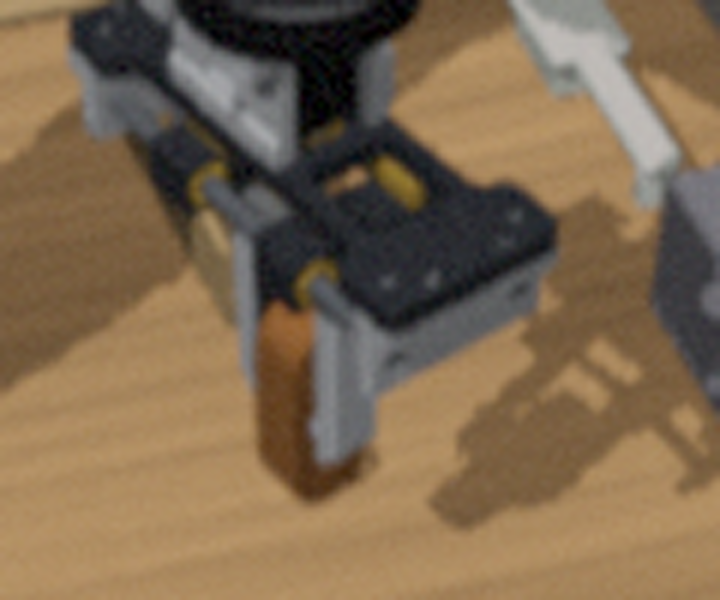

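The grip holds at 34.1 mm and the bar hangs vertically. Carrying A to the left cell.

```bash
python3 -m pendant '[[[0,6,5,0.03,0.2],[1,20,12,0.09,0.2],[3,40,20,0.18,0.2],[5,65,25,0.28,0.2],[8,90,25,0.38,0.2],[11,115,25,0.48,0.2],[14,140,25,0.58,0.2],[17,165,25,0.68,0.2],[20,190,25,0.78,0.2],[22,212,25,0.88,0.2]]]'; python3 -m pendant '[[[2,22,0,0.1,0.2],[5,45,0,0.2,0.2],[7,65,0,0.28,0.2],[9,82,0,0.36,0.2],[11,95,0,0.41,0.2],[12,104,0,0.44,0.2],[12,109,0,0.446,0.2],[12,110,0,0.446,0.2],[12,110,0,0.446,0.2],[12,110,0,0.446,0.2]]]';python3 -m pendant '[[[0,0,0,0,0.2],[0,0,0,0,0.2],[0,0,0,0,0.2],[0,0,0,0,0.2],[0,0,0,0,0.2],[0,0,0,0,0.2],[0,0,0,0,0.2],[0,0,0,0,0.2],[0,0,0,0,0.2],[0,0,0,0,0.2]]]'; python3 -c "
from h import *
p,d=vision.capture('side');crop(p,180,70,100,100,6,f'pics/side3.png')
p,d=vision.capture('top');crop(p,110,130,120,90,6,f'pics/top3.png')
print(bot.get_state()['joint_positions'])"
```

```text
time_s: 4.52
tool_pos: [0.4926, 0.1889, 0.1603]
orientation: [-180.0, 0.0, 70.0]
ft_force: [-0.1, -0.6, -0.7]
opening: 0.0338
time_s: 5.35
tool_pos: [0.505, 0.2954, 0.1605]
orientation: [-180.0, 0.0, 94.9]
ft_force: [-0.3, -0.7, -1.2]
opening: 0.0337
time_s: 6.18
tool_pos: [0.5051, 0.2961, 0.1605]
orientation: [-180.0, -0.0, 95.0]
ft_force: [0.1, 0.1, -2.2]
opening: 0.0339
[-56.69652268  19.87754351  24.98440362 107.5147284  -10.12797709
  54.76786415 -22.16798896]
```

View pics/side3.png

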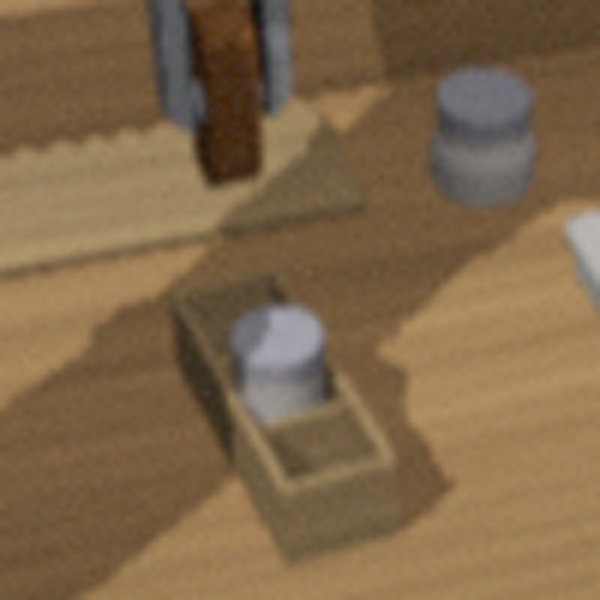

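View pics/top3.png

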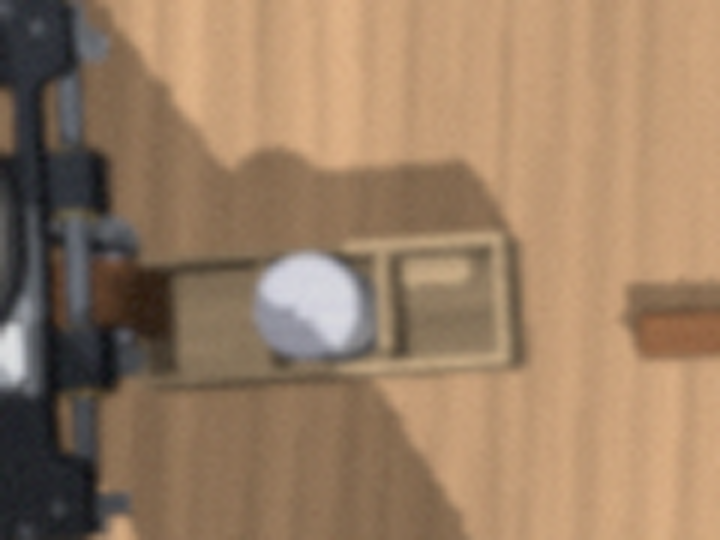

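```bash
python3 -m pendant '[[[1,1,-12,0,0.2],[1,1,-30,0,0.2],[1,1,-48,0,0.2],[1,1,-64,0,0.2],[1,1,-76,0,0.2],[1,1,-82,0,0.2],[1,1,-85,0,0.2],[1,1,-85,0,0.2],[1,1,-85,0,0.2],[1,1,-85,0,0.2]]]'; python3 -c "
from h import *
p,d=vision.capture('side');crop(p,180,70,100,100,6,f'pics/side4.png')
p,d=vision.capture('top');crop(p,110,130,120,90,6,f'pics/top4.png')"
```

```text
time_s: 7.12
tool_pos: [0.5066, 0.2974, 0.0762]
orientation: [179.9, -0.0, 95.0]
ft_force: [-0.8, 0.3, -1.2]
opening: 0.0339
```

View pics/side4.png

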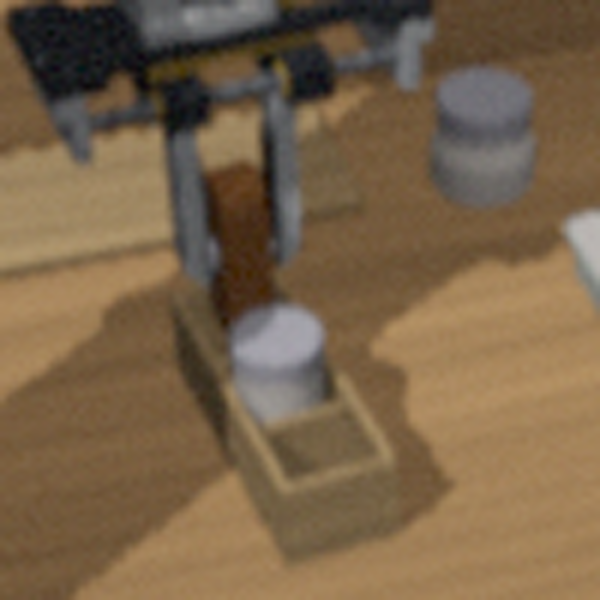

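View pics/top4.png

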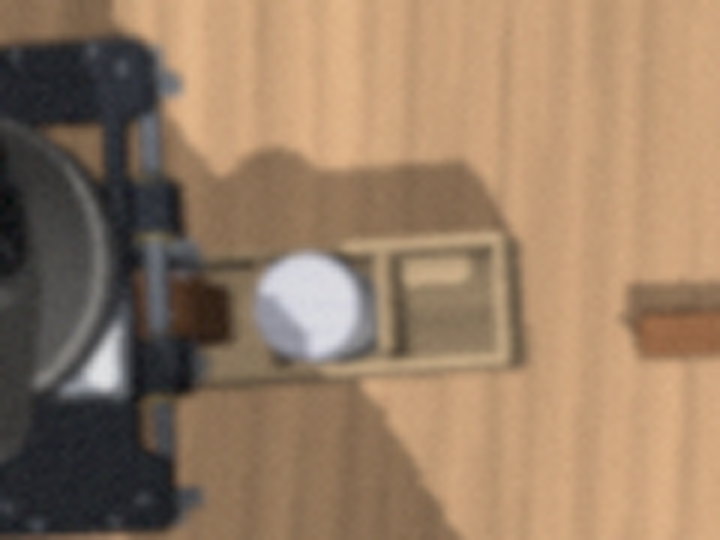

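Bar enters the left well with clearance on all sides. Lowering to just above the rim, then releasing.

```bash
python3 -m pendant '[[[0,0,-8,0,0.2],[0,0,-16,0,0.2],[0,0,-22,0,0.2],[0,0,-24,0,0.2],[0,0,-24,0,0.2],[0,0,-24,0,0.2],[0,0,-24,0,0.2]]]'; python3 -m pendant '[[[0,0,0,0,0.52],[0,0,0,0,0.52],[0,0,0,0,0.52],[0,0,0,0,0.52],[0,0,0,0,0.52]]]';  python3 -c "
from h import *
p,d=vision.capture('side');crop(p,180,70,100,100,6,f'pics/side5.png')"
```

```text
time_s: 7.8
tool_pos: [0.5063, 0.2971, 0.0516]
orientation: [180.0, -0.0, 95.0]
ft_force: [-0.0, 0.1, -1.5]
opening: 0.0341
time_s: 8.22
tool_pos: [0.5062, 0.2972, 0.0516]
orientation: [180.0, -0.0, 95.0]
ft_force: [-0.3, 0.1, 0.2]
opening: 0.049
```

View pics/side5.png

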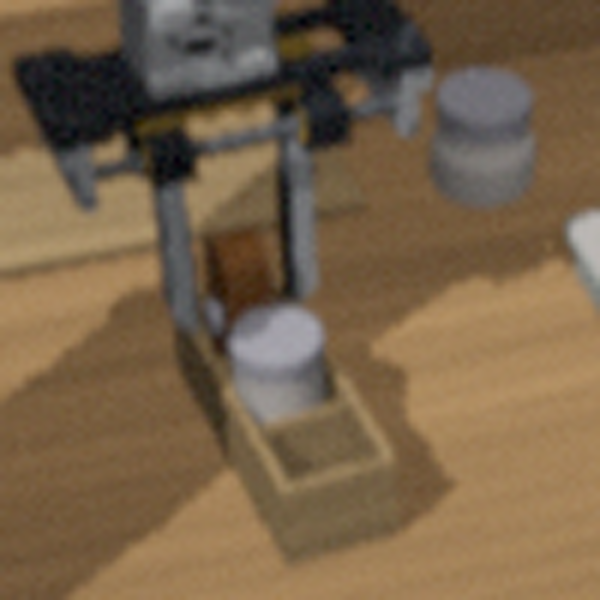

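A dropped in and stands upright. Retracting and going to B.

```bash
python3 -m pendant '[[[0,0,15,0,0.55],[0,0,40,0,0.55],[0,0,75,0,0.55],[0,0,110,0,0.55],[0,0,135,0,0.55],[4,-35,138,-0.1,0.8],[8,-75,138,-0.2,0.8],[12,-115,138,-0.3,0.8],[16,-155,138,-0.4,0.8],[20,-195,138,-0.5,0.8]]]'; python3 -m pendant '[[[4,-40,0,-0.1,0.8],[8,-80,0,-0.2,0.8],[12,-120,0,-0.3,0.8],[16,-160,0,-0.4,0.8],[20,-200,0,-0.5,0.8],[24,-240,0,-0.55,0.8],[28,-280,-5,-0.6,0.8],[32,-320,-15,-0.6,0.8],[36,-360,-30,-0.6,0.8],[38,-395,-50,-0.6,0.8]]]';python3 -c "
from h import *
print(bot.get_state()['joint_positions'])
for n,b in (('top',(330,120,100,80)),('side',(270,220,120,100))):
    p,d=vision.capture(n);crop(p,*b,6,f'pics/{n}6.png')
p,d=vision.capture('side');crop(p,180,90,100,100,6,f'pics/side6c.png')"
```

```text
time_s: 9.1
tool_pos: [0.5259, 0.1004, 0.1897]
orientation: [180.0, -0.0, 66.1]
ft_force: [1.4, 0.7, 1.0]
opening: 0.0753
time_s: 9.93
tool_pos: [0.5648, -0.2954, 0.1398]
orientation: [179.9, -0.1, 32.0]
ft_force: [0.6, -0.6, 1.8]
opening: 0.0751
[ -9.65276345  30.42343482  43.4592018  102.53202659 -24.63290229
  56.80451847 -14.38773079]
```

View pics/side6.png

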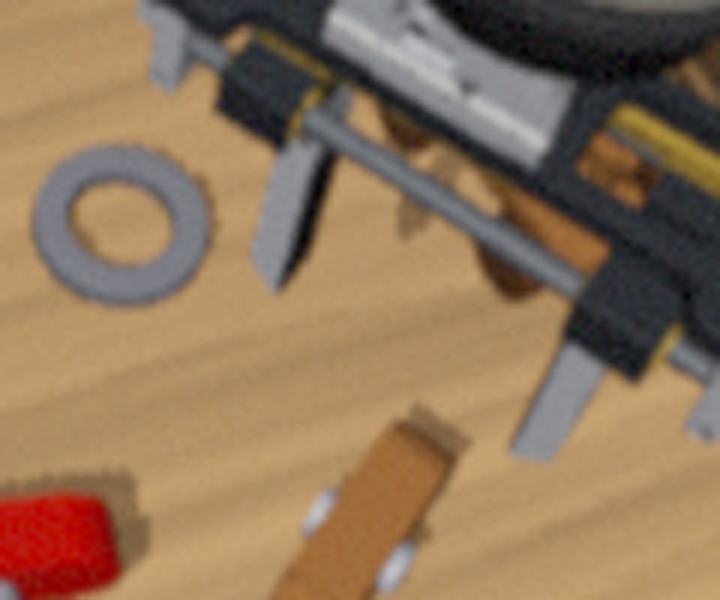

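View pics/side6c.png

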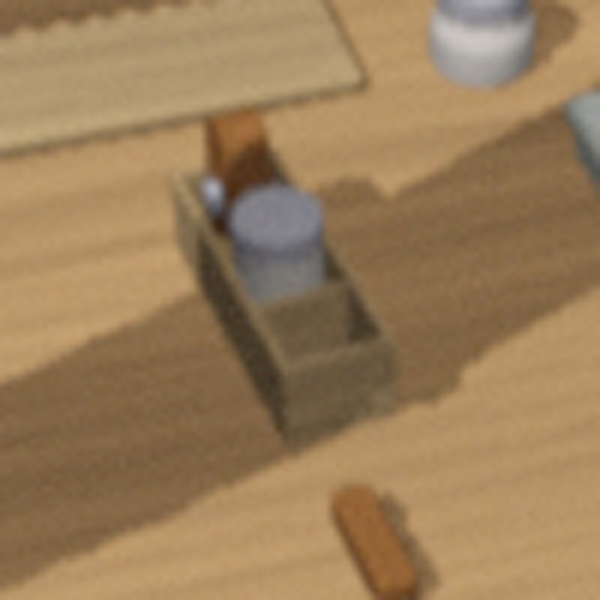

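```bash
python3 -m pendant '[[[0,-19,-20,0,0.7],[0,-19,-50,0,0.7],[0,-19,-80,0,0.7],[0,-19,-105,0,0.7],[0,-19,-122,0,0.7],[0,-19,-131,0,0.7],[0,-19,-133,0,0.7],[0,-19,-133,0,0.7],[0,-19,-133,0,0.2],[0,-19,-133,0,0.2]]]' 20; python3 -m pendant '[[[0,0,0,0,0.2],[0,0,0,0,0.2],[0,0,0,0,0.2],[0,0,0,0,0.2],[0,0,0,0,0.2]]]';python3 -m pendant '[[[0,0,10,0,0.2],[0,0,30,0,0.2],[0,0,55,0,0.2],[0,0,85,0,0.2],[0,0,115,0,0.2],[0,0,140,0,0.2],[0,0,155,0,0.2],[0,0,155,0,0.2],[0,0,155,0,0.2]]]'; python3 -c "
from h import *
p,d=vision.capture('side');crop(p,270,180,120,100,6,f'pics/side7.png')"
```

```text
time_s: 10.92
tool_pos: [0.565, -0.312, 0.0078]
orientation: [179.9, -0.1, 32.0]
ft_force: [0.8, -0.6, -0.5]
opening: 0.0559
time_s: 11.33
tool_pos: [0.5643, -0.3119, 0.0068]
orientation: [180.0, -0.0, 32.0]
ft_force: [-1.4, 2.4, 6.7]
opening: 0.0335
time_s: 12.08
tool_pos: [0.5643, -0.3119, 0.1623]
orientation: [180.0, -0.1, 32.0]
ft_force: [0.2, -0.2, -2.5]
opening: 0.0337
```

View pics/side7.png

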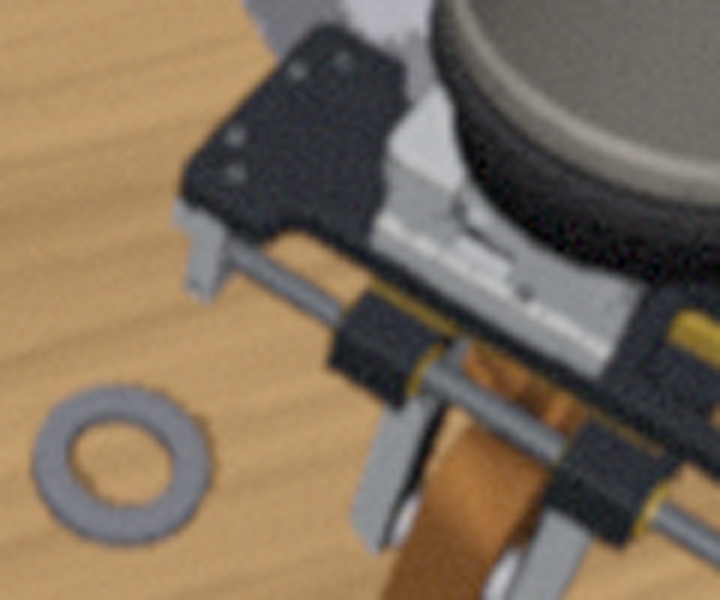

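B is gripped and hanging. Carrying it to the right cell.

```bash
python3 -m pendant '[[[-1,6,0,0.02,0.2],[-3,20,0,0.06,0.2],[-5,42,0,0.12,0.2],[-7,70,0,0.18,0.2],[-10,98,0,0.24,0.2],[-13,126,0,0.30,0.2],[-16,154,0,0.36,0.2],[-19,182,0,0.42,0.2],[-22,210,0,0.48,0.2],[-25,238,0,0.54,0.2]]]'; python3 -m pendant '[[[-3,28,0,0.06,0.2],[-6,56,0,0.12,0.2],[-9,84,0,0.2,0.2],[-12,112,0,0.27,0.2],[-15,140,0,0.34,0.2],[-18,168,0,0.41,0.2],[-20,196,0,0.47,0.2],[-22,222,0,0.52,0.2],[-23,242,0,0.55,0.2],[-24,256,0,0.56,0.2]]]';python3 -m pendant '[[[0,8,0,0,0.2],[0,12,0,0,0.2],[0,12,0,0,0.2],[0,12,0,0,0.2],[0,12,0,0,0.2],[0,12,0,0,0.2],[0,12,0,0,0.2],[0,12,0,0,0.2],[0,12,0,0,0.2],[0,12,0,0,0.2]]]'; python3 -m pendant '[[[0,0,-5,0,0.2],[0,0,-15,0,0.2],[0,0,-25,0,0.2],[0,0,-35,0,0.2],[0,0,-40,0,0.2],[0,0,-40,0,0.2],[0,0,-40,0,0.2],[0,0,-40,0,0.2]]]'; python3 -c "
from h import *
p,d=vision.capture('side');crop(p,180,70,100,100,6,f'pics/side8.png')
p,d=vision.capture('top');crop(p,110,130,120,90,6,f'pics/top8.png')"
```

```text
time_s: 12.97
tool_pos: [0.5379, -0.0714, 0.1608]
orientation: [-179.9, 0.0, 63.3]
ft_force: [0.9, 0.3, -1.4]
opening: 0.0332
time_s: 13.8
tool_pos: [0.514, 0.1847, 0.161]
orientation: [-180.0, -0.0, 95.3]
ft_force: [0.3, -0.2, -1.4]
opening: 0.0339
time_s: 14.63
tool_pos: [0.5152, 0.194, 0.1615]
orientation: [-180.0, -0.0, 95.0]
ft_force: [-0.3, -0.2, -1.9]
opening: 0.0338
time_s: 15.3
tool_pos: [0.5154, 0.1941, 0.1216]
orientation: [180.0, -0.0, 95.0]
ft_force: [-0.0, 0.8, -1.2]
opening: 0.0339
```

View pics/side8.png

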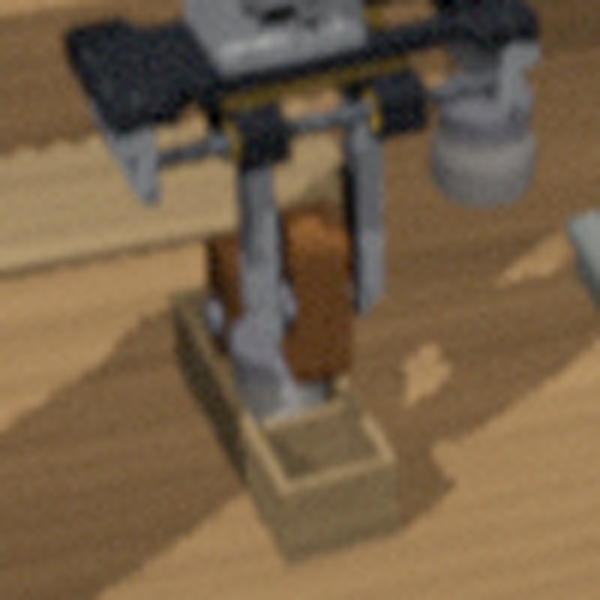

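View pics/top8.png

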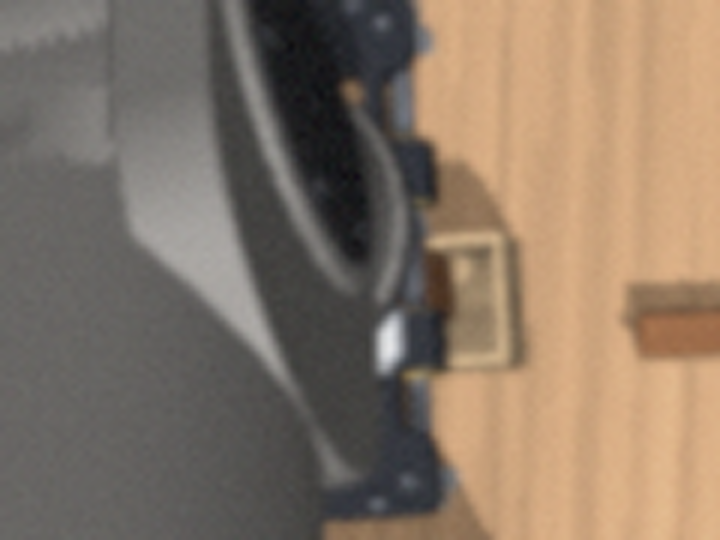

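```bash
python3 -m pendant '[[[0,0,-10,0,0.2],[0,0,-22,0,0.2],[0,0,-34,0,0.2],[0,0,-42,0,0.2],[0,0,-46,0,0.2],[0,0,-46,0,0.2],[0,0,-46,0,0.2]]]'; python3 -c "
from h import *
p,d=vision.capture('side');crop(p,180,70,100,100,6,f'pics/side9.png')"
```

```text
time_s: 15.98
tool_pos: [0.5151, 0.1939, 0.0752]
orientation: [-180.0, 0.0, 95.0]
ft_force: [0.8, -0.0, -1.4]
opening: 0.0335
```

View pics/side9.png

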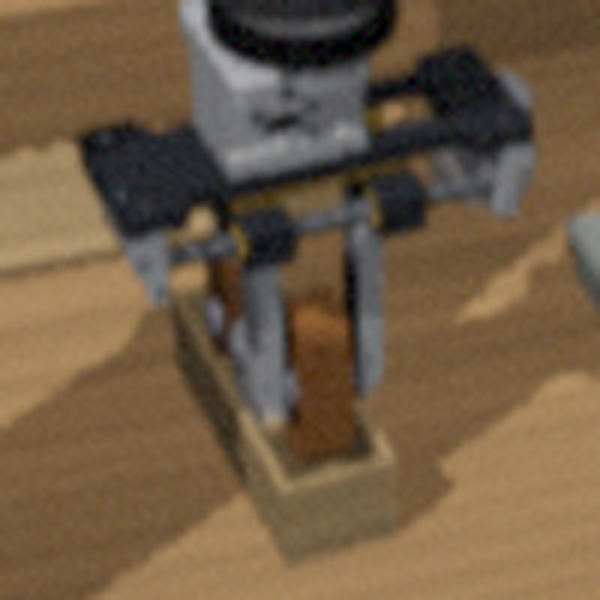

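In the well, clear of the walls. Lowering the rest and releasing, then retracting.

```bash
python3 -m pendant '[[[0,0,-8,0,0.2],[0,0,-16,0,0.2],[0,0,-22,0,0.2],[0,0,-24,0,0.2],[0,0,-24,0,0.2],[0,0,-24,0,0.2],[0,0,-24,0,0.2]]]'; python3 -m pendant '[[[0,0,0,0,0.52],[0,0,0,0,0.52],[0,0,0,0,0.52],[0,0,0,0,0.52],[0,0,0,0,0.52]]]'; python3 -m pendant '[[[0,0,15,0,0.55],[0,0,40,0,0.55],[0,0,75,0,0.55],[0,0,110,0,0.55],[0,0,140,0,0.55],[0,-40,140,0,0.55],[0,-80,140,0,0.55],[0,-120,140,0,0.55],[0,-160,140,0,0.55],[0,-200,140,0,0.55]]]';  python3 -m pendant '[[[0,-40,0,0,0.55],[0,-80,0,0,0.55],[0,-80,0,0,0.55],[0,-80,0,0,0.55]]]'; python3 -c "
from h import *
p,d=vision.capture('side');crop(p,180,70,100,100,6,f'pics/side10.png')
p,d=vision.capture('top');crop(p,110,130,120,90,6,f'pics/top10.png')
u,v,P=cloud('top',d);s=(u>110)&(u<210)&(v>150)&(v<210)&(P[:,2]>.08)
for lo,hi in((.15,.245),(.245,.36)):
    q=P[s&(P[:,1]>lo)&(P[:,1]<hi)];print(len(q),np.median(q,0),q[:,2].max(),q.min(0))"
```

```text
time_s: 16.62
tool_pos: [0.5153, 0.1941, 0.0516]
orientation: [180.0, -0.0, 95.0]
ft_force: [0.9, -0.2, -1.0]
opening: 0.0338
time_s: 17.03
tool_pos: [0.5152, 0.1941, 0.0516]
orientation: [180.0, -0.0, 95.0]
ft_force: [0.7, -0.0, 0.0]
opening: 0.0486
time_s: 17.87
tool_pos: [0.5148, -0.0076, 0.1918]
orientation: [180.0, -0.0, 95.0]
ft_force: [1.3, -0.7, 0.5]
opening: 0.0515
time_s: 18.2
tool_pos: [0.5148, -0.0883, 0.1916]
orientation: [180.0, 0.0, 94.7]
ft_force: [0.2, 0.5, 0.7]
opening: 0.0518
127 [0.51556499 0.19260388 0.09052037] 0.09533664958081123 [0.50292036 0.17765148 0.08109245]
125 [0.50685733 0.29185741 0.09033756] 0.09528711304196558 [0.49595436 0.27896271 0.08034447]
```

View pics/side10.png

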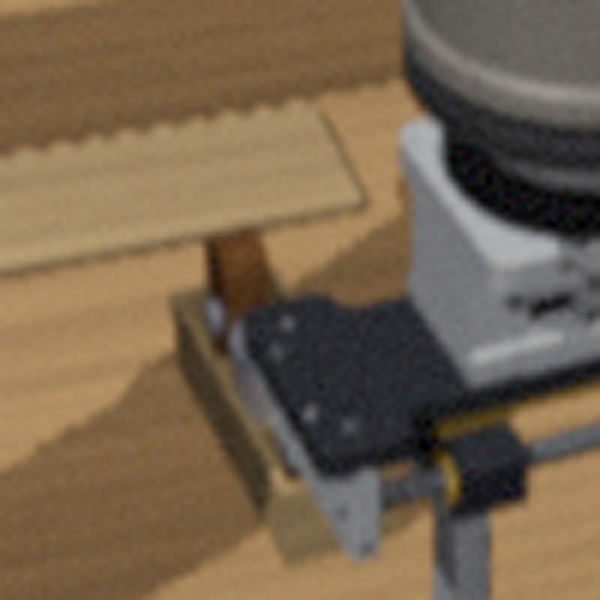

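View pics/top10.png

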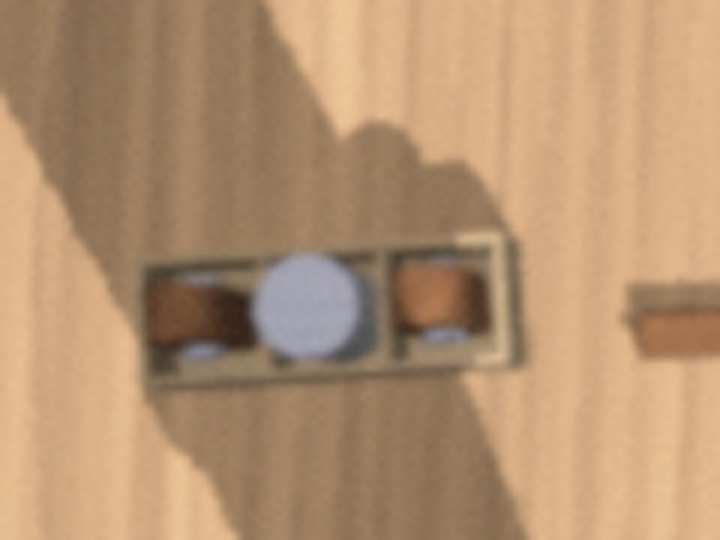

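```bash
python3 -c "
from plant import bot;print(bot.finish_job())"
```

```text
the job is handed in; nothing more can be done
None
```

I picked up both beech rattles by their buttons, let each swing heavy end down, and put one in each open compartment. Rattle A is in the left compartment and B is in the right. I handed the job in at about 18 s.

- **Placing:** I released each rattle with the fingertips just above the rim, because the closed fingers don't fit inside the well. Each one dropped about 12 mm to the floor.
- **Last checks:** The top view shows both standing in their compartments. Their highest points measured about 95 mm, against 94 mm expected for a standing rattle. The gripper was clear of everything, and the wrist force stayed below 7 N in every reading.
- **Less certain:** The top of A measured about 5 mm off its compartment's centre towards the jar, so it may lean slightly. The last side view had B hidden behind the gripper, so B's final pose rests on the top view alone. I judged heavy end down only from each rattle hanging upright and still before release, since nothing measures it directly.

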